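# Run walnuts through the kitchen dispenser

### The job

Tip all the walnuts from the little wooden trug into the hopper of the dispenser, keeping its flap shut, and set the empty trug back down upright on the worktop. Then lift the sprung outlet flap by its knob to 45 degrees so that all the walnuts run out into the bowl, and finish while still holding the flap steady at 45 degrees: do not let it go. Leave the teapot and the other kitchen things, and the bowl, where they are.

Things in the scene. Friction and masses are not known exactly. Their poses are not given: they have to be found in the camera images.
- trug: small white-painted wooden tray (trug) holding five walnuts, 120 mm long (its x), 106 wide (its y), with a rigid handle. Origin: centre of its underside, z up. Side walls and back wall (+x end) 41 mm high; the front (-x end) is open. 0.22 kg without the nuts, give or take 25 percent.
- trug_lip (a point): middle of the trug's open front edge (60 mm to its -x, 15 mm above its underside). The 6 mm floor ramps up to it by 18 degrees over the last 30 mm, so the nuts stay in while the trug is level and run out here when the front is tipped down by about 45 degrees or more.
- trug_handle (a point): centre of the trug's handle: a straight bar running across (along the trug's y) 85 mm above the middle of the underside, 16 mm thick (along x), 20 mm high, with a post at each end, 96 mm clear between the posts.
- walnut1: walnut, nearly round, 30 to 33 mm, 14 g. Origin: its centre. Starts in the trug.
- walnut2: walnut, nearly round, 30 to 33 mm, 14 g. Origin: its centre. Starts in the trug.
- walnut3: walnut, nearly round, 30 to 33 mm, 14 g. Origin: its centre. Starts in the trug.
- walnut4: walnut, nearly round, 30 to 33 mm, 14 g. Origin: its centre. Starts in the trug.
- walnut5: walnut, nearly round, 30 to 33 mm, 14 g. Origin: its centre. Starts in the trug.
- dispenser: walnut dispenser fixed to the worktop: wooden base, clear sides, 162 mm wide (its x), 206 long (its y), 217 high. Origin: on the worktop, z up. Open hopper over y = -100 to +50 mm; its steel floor slopes down 25 degrees towards +y (168 to 75 mm high) through a roofed chute (top 176 mm high, y = 50 to 103) to the outlet at y = +100. Inside width 150.
- hopper_mouth (a point): centre of the hopper's open mouth, at rim height (217 mm above the worktop); the mouth is 150 mm along the dispenser's x by 150 mm along its y. Axes as the dispenser's.
- flap (a joint): angle of the outlet flap in rad: 0 shut (hanging upright over the outlet), growing as its lower edge swings outward and up; stop at 1.4 (80 degrees). A spring and its weight push it shut: about 0.25 N m at shut, 0.45 N m at 45 degrees (about 5 N at the knob).
- flap_hinge (a point): middle of the flap's hinge line, which runs along the dispenser's x, 170 mm above the worktop. Axes as the dispenser's (does not move with the flap).
- flap_knob (a point): centre of the flap's wooden ball knob, 28 mm in diameter, on a 10 mm stem standing out from the steel flap (144 wide, 98 high, 6 thick). Shut, it is 60 mm out from the hinge line (dispenser's +y) and 60 mm below it; it moves on a circle of 85 mm radius about the hinge. Best pinched from above with the fingers on either side along the dispenser's x.
- bowl: white ceramic bowl standing under the outlet, 170 mm across the rim, 55 high, loose, 0.5 kg. Origin: centre of its underside.
- teapot: blue ceramic teapot, about 125 mm in diameter and 130 tall, spout to its +y and handle to its -y (210 mm over both). Origin: centre of its foot. Leave alone.
- cup: blue ceramic tea mug, 84 mm wide, 70 tall, ear to its +y. Origin: centre of its foot. Leave alone.
- jam_jar: short amber glass jar, 66 mm wide, 85 tall. Origin: centre of its underside. Leave alone.
- sugar_jar: clear glass jar, 76 mm wide, 120 tall. Origin: centre of its underside. Leave alone.
- tea_tin: square tea tin, 83 x 83 x 121 mm. Origin: centre of its underside. Leave alone.
- spoon: steel spoon with a wooden handle, 180 mm long, lying flat along its x axis. Leave alone.
Not all that is in view belongs to the job. What is shaped like the bowl but black or orange is not meant.

How it is judged:
By the outcome, as a careful person would: the job done as asked, in the order asked, and still so for the second after the job is handed in, while the arm keeps its last pose, push and grip.
It also fails if it takes over 72 s, if anything falls off the work surface, if the arm or the gripper's body presses on something with over 40 N, if the wrist force passes 120 N, or if a joint passes its speed limit or range.

### The arm

A 6-joint arm with a two-finger parallel gripper is mounted at the origin on the work surface. World frame = base frame: x ahead of the robot, y to its left, z up, the work surface at z = 0. Lengths are in m, angles in degrees, forces in N, time in s.
With the tool pointing down it reaches from about 0.375 to 0.9 m from the base axis. Payload 3.1 kg.
Tool frame: the origin (TCP) lies between the finger pads; the fingertips stand 11 mm ahead of it and the grasp point (between the pads) lies 8 mm behind it; z points along the fingers, y is the line along which they close (so a half turn about z gives the same grasp; the last joint's range is limited). The gripper opens to 87 mm and grips with 3 to 60 N. Pads are 19 mm wide; open, the fingers measure 117 mm over their backs; the gripper's body (75 mm by 190 mm) begins 51 mm behind the grasp point.
Start: joints at [-84.253, 30.224, 82.088, -0, 67.689, -10.227], TCP at [0.172, -0.601, 0.234] pointing down, gripper open.
Joint ranges: [-176.69, 176.69], [-43.24, 126.21], [12.49, 139.97], [-82, 262], [0, 151.66], [-163.58, 163.58]. Speed limits (degrees/s): [159.86, 159.86, 180, 180, 180, 180].

### API

Orientations are given as a 3x3 rotation matrix whose columns are the frame's x, y, z axes.
In Python, from rig import bot, viewer, workorder, models gives the robot as it stands.
- The arm moves only by the shell command python3 -m jog 'ROWS'. ROWS is JSON, a list of rows, each a list of 7 numbers: the opening, from 0 (shut) to 1 (fully open), then the shift along the tool's x, y, z in m, then the turn, a rotation vector about the tool's x, y, z in degrees. In form: [[claw, x, y, z, ax, ay, az], ...]. A call has 1 to 20 rows; each row is the pose to reach, as a shift and turn from the pose commanded when the call began, along the tool's axes at that moment; what a row does not reach only later rows make up. A row lasts 1/8 s, in which the tool goes at most 62.5 mm and 10.7 degrees, less where a joint would pass 70% of its speed; a pose out of reach is approached as far as the arm can. A call with a gripper value outside its range is refused whole. The fingers move at their own pace and stop on an object; the grip force is fixed at half the most. Time passes only in rows, so rows that repeat a pose let the fingers close. It gives the time, the measured TCP pose, the force, the opening and the grip force at its end, in the units of the state.
- bot.read_state(): the state, without advancing time (a new reading comes with each control period).
- viewer.capture(name): name is "scene" or "side" or "wrist"; returns (picture, depth): 420x560x3 uint8, blue, green, red; 420x560 float32, m along the optical axis (not along the pixel's ray), 0 where there is no reading.
- viewer.camera_info(name): a dict with "fx", "fy", "cx", "cy" (pixels), "dist_coeffs" ([k1, k2, p1, p2, k3] as OpenCV has them; the pictures are not rectified), "world_to_cam" (4x4, takes a point from world to camera coordinates). Camera axes: x right, y down, z forward; pixel columns grow to the right and rows downward; lengths in m; the calibration is good to about 2 mm. A picture is of the moment at which its call begins: read the wrist's pose just before it. camera_info takes no time and is no camera call; for the wrist camera it gives the pose at the moment of the call.
- workorder.hand_in(): hands the job in; it is judged then, once.
Trained networks look in the newest picture that a camera, given by its name, has taken for a name from the list of things; names that differ only in an ending like _2 or _b are one class to them, and where a whole thing is asked for, a point or a joint stands for the part that bears it (a point fixed in the world has none). Each returns a list of dicts, best first, with "p" (0 to 1); they miss things now and then, are a little off and sometimes report something else, mostly with a low value. They report only what shows in the picture. A call takes as long as a camera call. They do not tell look-alikes from the thing itself.
- models.outline_of(camera, thing): "mask" (420x560 bool, what is visible of it).
- models.tip_of(camera, thing): "xyz" ([x, y, z] in m, in world coordinates, good to about 4 mm: a listed point, or the origin of a listed thing).
The state is a dict: "time_s": time; "joint_positions": joint angles; "qvel": joint speeds; "tau": joint torques, N m; "position": TCP position; "tcp_rot": TCP orientation; "force": force on the tool from outside, world axes, zero at the start; "moment": the same for the moment, N m; "opening": opening from 0.0 (shut) to 1.0 (fully open); "grasp_force": force on a finger pad.
Only numpy, scipy, OpenCV 4.12 (cv2) and the standard library are available. Lean on these libraries where they do the work, as an engineer would, in place of code of your own. Each camera call takes 0.05 s, during which the arm holds its last target. There are 200 camera calls.

## Working session

There is one attempt and no reset: what is moved stays moved. The work goes in short steps, Python scripts to look and compute and a shell command to move; the robot and the scene stay as the last step left them, time stands still between calls to the robot, and variables do not carry over. Pictures are saved under pics/ and viewed, at most 10 in all, crops included, and the job is handed in when it is done.

```bash
mkdir -p pics; ls
cat > look.py <<'E'
from rig import bot, viewer, workorder, models
import numpy as np, cv2
E
python3 - <<'E'
from look import *
s=bot.read_state(); print(s)
ims=[]
for c in ["scene","side"]:
    p,d=viewer.capture(c); cv2.imwrite(f"pics/{c}0.png",p); np.save(f"pics/{c}0d.npy",d)
    for t in ["trug","trug_lip","trug_handle","dispenser","hopper_mouth","flap_hinge","flap_knob","bowl","teapot","cup","jam_jar","sugar_jar","tea_tin","spoon","walnut1"]:
        r=models.tip_of(c,t); print(c,t,[(round(x["p"],2),np.round(x["xyz"],3).tolist()) for x in r[:3]])
E
```

```text
pics
{'time_s': 0.0, 'joint_positions': array([-8.42544971e+01,  3.02776398e+01,  8.21566940e+01, -6.74641849e-04,
        6.76885649e+01, -1.02286113e+01]), 'qvel': array([-0.08958997,  0.03767009,  0.02499651, -0.0091447 ,  0.06579861,
       -0.02460435]), 'tau': array([-8.53185520e-04, -4.40046108e+01, -1.76593530e+01,  6.31885557e-02,
        5.84216556e-02, -1.70309236e-04]), 'position': array([ 0.17194118, -0.60014619,  0.23258412]), 'tcp_rot': array([[ 9.61384937e-01,  2.75207107e-01, -2.25573002e-04],
       [ 2.75206951e-01, -9.61382642e-01,  2.13312041e-03],
       [ 3.70187929e-04, -2.11282909e-03, -9.99997699e-01]]), 'force': array([-0.56316563, -0.2877598 , -0.00788503]), 'moment': array([-0.00961175,  0.01068313, -0.02634411]), 'grasp_force': 0.0, 'opening': 1.001427812807561}
scene trug [(0.64, [0.51, 0.37, -0.0]), (0.6, [0.633, 0.485, 0.004])]
scene trug_lip [(0.92, [0.457, 0.337, 0.018]), (0.57, [0.51, 0.365, -0.002]), (0.47, [0.387, -0.366, -0.003])]
scene trug_handle [(0.69, [0.508, 0.36, 0.087]), (0.35, [0.51, 0.002, 0.11])]
scene dispenser [(0.68, [0.559, -0.154
[... 1038 characters left out ...]
, (0.49, [0.51, -0.002, 0.113])]
side flap_hinge [(0.93, [0.528, -0.061, 0.168]), (0.7, [0.508, 0.36, 0.087])]
side flap_knob [(0.97, [0.511, 0.001, 0.108]), (0.62, [0.755, 0.222, -0.001])]
side bowl [(0.71, [0.511, -0.004, 0.001]), (0.65, [0.185, 0.308, 0.001]), (0.62, [0.201, -0.291, 0.003])]
side teapot [(0.85, [0.754, 0.221, -0.0])]
side cup [(0.71, [0.363, 0.167, 0.0]), (0.48, [0.492, 0.382, 0.017])]
side jam_jar [(0.29, [0.557, -0.157, -0.001])]
side sugar_jar [(0.68, [0.38, -0.369, -0.003]), (0.39, [0.55, 0.352, 0.023])]
side tea_tin []
side spoon [(0.58, [0.455, 0.491, -0.002])]
side walnut1 [(0.63, [0.513, 0.335, 0.025]), (0.63, [0.523, 0.363, 0.027]), (0.54, [0.526, 0.398, 0.024])]
```

View pics/scene0.png

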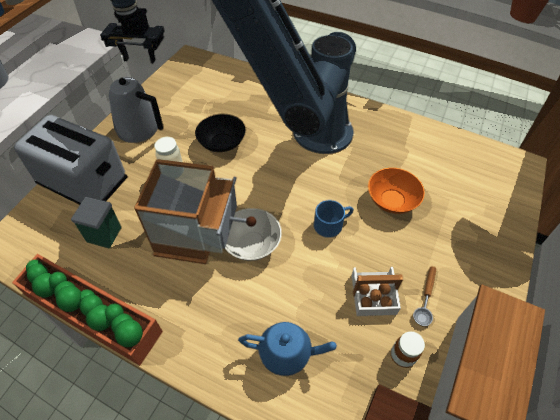

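View pics/side0.png

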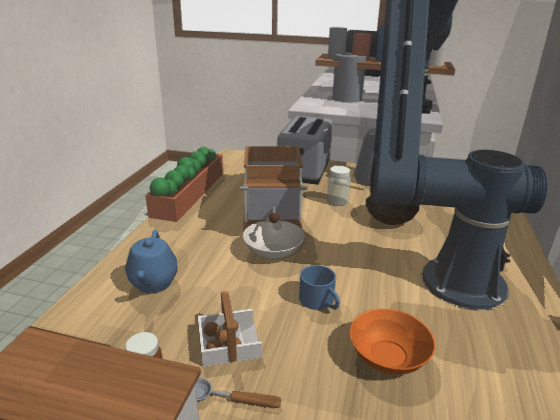

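The scene picture shows the trug at about (378,290) with its front facing the robot. The dispenser is at (190,215) with its knob at (251,221) over the white bowl. Black and orange look-alike bowls stand at (220,133) and (397,190), and the teapot is at (285,347). The side picture agrees. Next I'll refine the two yaw angles from depth.

```bash
cat >> look.py <<'E'
from scipy.spatial.transform import Rotation as Ro
def cloud(c,mask,d,info=None):
    i=info or viewer.camera_info(c); v,u=np.nonzero(mask&(d>0)); z=d[v,u]
    K=np.array([[i["fx"],0,i["cx"]],[0,i["fy"],i["cy"]],[0,0,1.]])
    n=cv2.undistortPoints(np.c_[u,v].astype(float)[:,None],K,np.array(i["dist_coeffs"]))[:,0]
    P=np.c_[n*z[:,None],z]; T=np.linalg.inv(np.array(i["world_to_cam"])); return P@T[:3,:3].T+T[:3,3]
def Rdown(yaw,tilt=0):  # tool y at yaw (deg), pointing down, then turned about own x
    a=np.radians(yaw); y=np.array([np.cos(a),np.sin(a),0]); z=np.array([0,0,-1.])
    return np.c_[np.cross(y,z),y,z]@Ro.from_euler("x",tilt,degrees=True).as_matrix()
def rel(p,R,s=None,p0=None,R0=None):  # pose (grasp point = TCP here) in tool axes
    s=s or bot.read_state(); p0=s["position"] if p0 is None else p0; R0=s["tcp_rot"] if R0 is None else R0
    return np.round(R0.T@(np.array(p)-p0),4), np.round(Ro.from_matrix(R0.T@R).as_rotvec(degrees=True),2)
def rect(P): 
    (c,wh,a)=cv2.minAreaRect((P[:,:2]*1000).astype(np.float32)); return np.round(c,1),np.round(wh,1),round(a,1)
E
python3 - <<'E'
from look import *
for c in ["scene","side"]:
    p,d=viewer.capture(c)
    m=models.outline_of(c,"trug")[0]["mask"]; P=cloud(c,m,d)
    Q=P[(np.hypot(P[:,0]-.51,P[:,1]-.36)<.1)]
    H=Q[(Q[:,2]>.07)&(Q[:,2]<.11)]
    print(c,"handle",len(H),rect(H),H.mean(0).round(3),H[:,2].max().round(3)); B=Q[(Q[:,2]<.05)&(Q[:,2]>0.008)]; print(" tray",len(B),rect(B))
    m=models.outline_of(c,"dispenser")[0]["mask"]; P=cloud(c,m,d)
    for lo,hi in [(.205,.225),(.165,.185),(.01,.06)]:
        Q=P[(P[:,2]>lo)&(P[:,2]<hi)]
        if len(Q)>5: print(" disp",lo,len(Q),rect(Q))
print(rel([.55,-.2,.34],Rdown(15)), rel([.55,-.2,.42],Rdown(15,-60)))
E
```

```text
scene handle 388 (array([509. , 361.3]), array([ 18.8, 109.1]), 27.3) [0.512 0.359 0.091] 0.101
 tray 740 (array([509.2, 360.6]), array([122.6, 107.3]), 27.7)
 disp 0.205 964 (array([ 564.6, -180.4]), array([170.6, 162.8]), 16.9)
 disp 0.165 1843 (array([ 560.2, -154.5]), array([181.1, 214.4]), 16.8)
 disp 0.01 633 (array([ 474.6, -154. ]), array([335.1, 271.9]), 18.4)Traceback (most recent call last):
  File "<stdin>", line 4, in <module>
IndexError: list index out of range
```

Run:
```python
from look import *
print(rel([.52,-.19,.36],Rdown(16)), rel([.52,-.19,.36],Rdown(16,-58)))
```

```text
(array([ 0.4476, -0.2992, -0.1264]), array([  0.  ,   0.  , -90.03])) (array([ 0.4476, -0.2992, -0.1264]), array([-45.18,  45.21, -81.55]))
```

```bash
python3 -m jog '[[1,0,0,-0.06,0,0,0],[1,0.03,-0.02,-0.12,0,0,-10],[1,0.09,-0.06,-0.126,0,0,-20],[1,0.14,-0.09,-0.126,0,0,-30],[1,0.19,-0.125,-0.126,0,0,-40],[1,0.24,-0.16,-0.126,0,0,-50],[1,0.29,-0.19,-0.126,0,0,-60],[1,0.34,-0.225,-0.126,0,0,-70],[1,0.39,-0.26,-0.126,0,0,-80],[1,0.4476,-0.299,-0.126,0,0,-90],[1,0.4476,-0.299,-0.126,0,0,-90]]'; python3 -c "
from look import *
print(bot.read_state()['joint_positions'].round(1))"
python3 -m jog '[[1,0,0,0,-10,0,0],[1,0,0,0,-20,0,0],[1,0,0,0,-30,0,0],[1,0,0,0,-40,0,0],[1,0,0,0,-50,0,0],[1,0,0,0,-58,0,0],[1,0,0,0,-58,0,0]]'; python3 -c "
from look import *
print(bot.read_state()['joint_positions'].round(1))"
```

```text
time_s: 3.22
position: [0.5219, -0.1867, 0.3596]
tcp_rot: [[-0.281, 0.96, 0.001], [0.96, 0.281, 0.001], [0.0, 0.001, -1.0]]
force: [-0.1, -0.8, 0.8]
opening: 0.998
grasp_force: 0.0
[-31.3  17.5  82.5   0.1  79.9 -47.6]
time_s: 4.1
position: [0.5183, -0.1912, 0.3576]
tcp_rot: [[-0.271, 0.514, 0.814], [0.963, 0.139, 0.232], [0.006, 0.846, -0.533]]
force: [0.2, -0.0, 0.1]
opening: 0.999
grasp_force: 0.0
[ -59.9   12.7  115.9   70.7   60.4 -118.9]
```

Run:
```python
from look import *
s=bot.read_state()
for p in ([.51,.1,.33],[.509,.361,.24]): print(rel(p,Rdown(27.5),s))
```

```text
(array([0.2824, 0.0129, 0.0756]), array([ 57.64,   5.64, -10.94]))
(array([ 0.5334, -0.0274,  0.1833]), array([ 57.64,   5.64, -10.94]))
```

```bash
python3 -m jog '[[1,0.05,0.002,0.013,10,1,-2],[1,0.1,0.004,0.026,20,2,-4],[1,0.155,0.007,0.04,30,3,-6],[1,0.21,0.01,0.056,40,4,-8],[1,0.282,0.013,0.076,50,5,-9.5],[1,0.335,0.005,0.1,57.64,5.64,-10.94],[1,0.385,-0.004,0.12,57.64,5.64,-10.94],[1,0.435,-0.012,0.14,57.64,5.64,-10.94],[1,0.485,-0.02,0.163,57.64,5.64,-10.94],[1,0.533,-0.0274,0.183,57.64,5.64,-10.94],[1,0.533,-0.0274,0.183,57.64,5.64,-10.94],[1,0.533,-0.0274,0.183,57.64,5.64,-10.94]]'
python3 - <<'E'
from look import *
s=bot.read_state(); print(s["joint_positions"].round(1))
inf=viewer.camera_info("wrist"); p,d=viewer.capture("wrist"); cv2.imwrite("pics/w1.png",p)
for t in ["trug_handle","trug_lip","trug"]: print(t,[(round(x["p"],2),np.round(x["xyz"],4).tolist()) for x in models.tip_of("wrist",t)[:2]])
P=cloud("wrist",np.ones(d.shape,bool),d,inf); n=np.hypot(P[:,0]-.51,P[:,1]-.36)
H=P[(n<.07)&(P[:,2]>.088)&(P[:,2]<.105)]; print(len(H),rect(H),np.median(H[:,2]))
h=[.509,.361,.087]; print(rel([h[0],h[1],h[2]-.008],Rdown(27.5),s))
E
```

```text
time_s: 5.6
position: [0.5091, 0.3617, 0.2401]
tcp_rot: [[-0.467, 0.884, 0.008], [0.884, 0.467, -0.006], [-0.009, 0.004, -1.0]]
force: [-0.1, 0.3, 0.5]
opening: 1.002
grasp_force: 0.0
[25.4 29.7 81.9 -0.5 68.2 -2.2]
trug_handle [(0.88, [0.5087, 0.356, 0.0841]), (0.36, [0.5175, 0.3311, 0.0196])]
trug_lip [(0.73, [0.4529, 0.3312, 0.0138])]
trug [(0.76, [0.5076, 0.3609, 0.0001])]
2469 (array([505.8, 359.1]), array([ 16. , 112.4]), 27.6) 0.09594524248894593
(array([ 0.0009, -0.0011,  0.1611]), array([0.22, 0.5 , 0.31]))
```

View pics/w1.png

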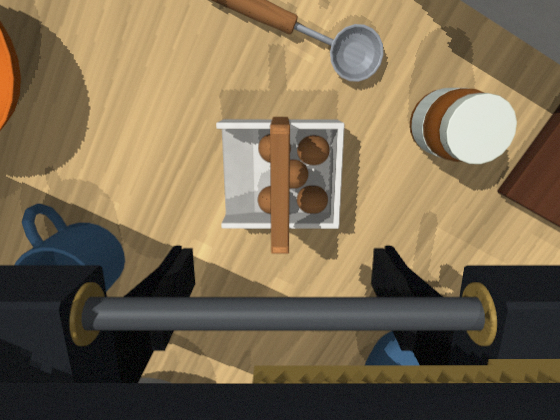

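```bash
python3 -m jog '[[1,0.001,-0.003,0.05,0.2,0.5,0.3],[1,0.001,-0.0034,0.1,0.2,0.5,0.3],[1,0.001,-0.0034,0.14,0.2,0.5,0.3],[1,0.001,-0.0034,0.163,0.2,0.5,0.3],[1,0.001,-0.0034,0.163,0.2,0.5,0.3],[0,0.001,-0.0034,0.163,0.2,0.5,0.3],[0,0.001,-0.0034,0.163,0.2,0.5,0.3],[0,0.001,-0.0034,0.163,0.2,0.5,0.3],[0,0.001,-0.0034,0.163,0.2,0.5,0.3],[0,0.001,-0.0034,0.163,0.2,0.5,0.3],[0,0.001,-0.0034,0.163,0.2,0.5,0.3]]'
python3 - <<'E'
from look import *
s=bot.read_state()
print(rel([.507,.36,.077],Rdown(27.5),s))
E
```

```text
time_s: 7.18
position: [0.5059, 0.3595, 0.0763]
tcp_rot: [[-0.461, 0.887, -0.002], [0.887, 0.461, 0.001], [0.002, -0.002, -1.0]]
force: [0.1, 0.5, -0.9]
opening: 0.403
grasp_force: 0.0
(array([-0.0001,  0.0012, -0.0007]), array([-0.09, -0.13, -0.03]))
```

```bash
python3 -m jog '[[0,0,0.001,0,0,0,0],[0,0,0.001,0,0,0,0],[0,0,0.001,0,0,0,0],[0,0,0.001,-0.005,0,0,0],[0,0,0.001,-0.02,0,0,0],[0,0,0.001,-0.04,0,0,0],[0,0,0.001,-0.05,0,0,0],[0,0,0.001,-0.05,0,0,0]]'
python3 - <<'E'
from look import *
s=bot.read_state()
p,d=viewer.capture("side"); cv2.imwrite("pics/s2.png",p[180:400,120:420])
print(rel([.507,.36,.325],Rdown(27.5),s),rel([.574,-.178,.325],Rdown(16),s))
E
```

```text
time_s: 8.18
position: [0.5074, 0.3601, 0.1276]
tcp_rot: [[-0.461, 0.887, -0.0], [0.887, 0.461, 0.002], [0.002, 0.001, -1.0]]
force: [0.4, -0.4, -2.7]
opening: 0.181
grasp_force: 30.0
(array([ 0.0005, -0.0003, -0.1974]), array([ 0.04, -0.13, -0.04])) (array([-0.5077, -0.1889, -0.1987]), array([ 0.03, -0.13, 11.46]))
```

View pics/s2.png

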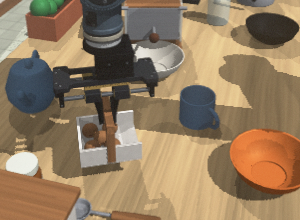

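The crop shows the trug lifted level at about (107,135) with the nuts still inside. I'll carry it over the hopper.

```bash
python3 -m jog '[[0,0,0,-0.015,0,0,0],[0,0,0,-0.045,0,0,0],[0,-0.004,-0.002,-0.085,0,0,0],[0,-0.016,-0.006,-0.125,0,0,0.5],[0,-0.037,-0.014,-0.16,0,0,1],[0,-0.067,-0.025,-0.185,0,0,1.5],[0,-0.105,-0.039,-0.196,0,0,2.5],[0,-0.15,-0.056,-0.1985,0,0,3.5],[0,-0.195,-0.073,-0.1985,0,0,4.5],[0,-0.24,-0.09,-0.1985,0,0,5.5],[0,-0.285,-0.106,-0.1985,0,0,6.5],[0,-0.33,-0.123,-0.1985,0,0,7.5],[0,-0.375,-0.14,-0.1985,0,0,8.5],[0,-0.415,-0.155,-0.1985,0,0,9.5],[0,-0.45,-0.168,-0.1985,0,0,10.5],[0,-0.478,-0.178,-0.1985,0,0,11],[0,-0.497,-0.185,-0.1985,0,0,11.5],[0,-0.505,-0.188,-0.1985,0,0,11.5],[0,-0.508,-0.189,-0.1985,0,0,11.5],[0,-0.508,-0.189,-0.1985,0,0,11.5]]'
python3 - <<'E'
from look import *
s=bot.read_state(); print(s["joint_positions"].round(1))
p,d=viewer.capture("scene"); cv2.imwrite("pics/s3.png",cv2.resize(p[60:320,80:360],None,fx=2,fy=2))
for t in ["trug_lip","trug_handle","hopper_mouth"]: print(t,[(round(x["p"],2),np.round(x["xyz"],4).tolist()) for x in models.tip_of("scene",t)[:2]])
h=np.array([.574,-.178,.333])
for t in (0,-20,-40,-50,-58,-63): R=Rdown(16,t); print(t,rel(h+.008*R[:,2],R,s))
E
```

```text
time_s: 10.72
position: [0.5738, -0.1774, 0.3239]
tcp_rot: [[-0.276, 0.961, -0.003], [0.961, 0.276, 0.002], [0.003, -0.002, -1.0]]
force: [-0.3, -0.2, -3.3]
opening: 0.18
grasp_force: 30.0
[-27.8  23.4  79.    0.   77.8 -43.9]
trug_lip [(0.61, [0.516, -0.1934, 0.2632])]
trug_handle [(0.61, [0.5777, -0.1785, 0.3328]), (0.41, [0.5066, -0.0002, 0.1109])]
hopper_mouth []
0 (array([-0.0006, -0.    , -0.0011]), array([-0.12, -0.16,  0.01]))
-20 (array([-0.0006,  0.0027, -0.0016]), array([-2.012e+01, -1.600e-01, -2.000e-02]))
-40 (array([-0.0006,  0.0051, -0.003 ]), array([-40.12,  -0.15,  -0.05]))
-50 (array([-0.0006,  0.0061, -0.0039]), array([-50.12,  -0.15,  -0.06]))
-58 (array([-0.0006,  0.0068, -0.0049]), array([-58.12,  -0.15,  -0.07]))
-63 (array([-0.0006,  0.0071, -0.0055]), array([-63.12,  -0.14,  -0.08]))
```

View pics/s3.png

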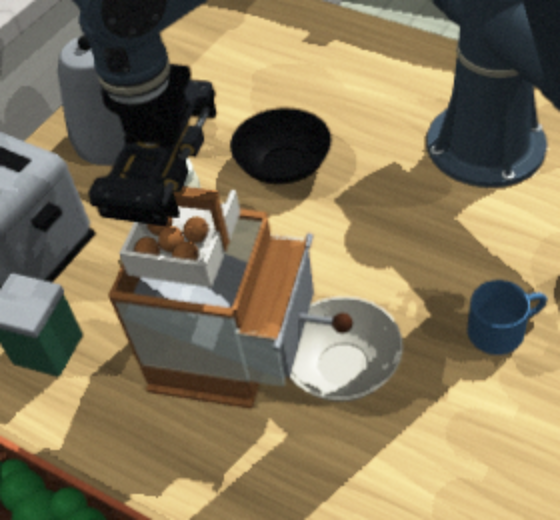

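The enlarged crop shows the level trug over the hopper mouth at about (180,235), nuts inside, lip facing the robot and the flap shut. Tipping it now.

```bash
python3 -m jog '[[0,0,0,-0.003,-5,0,0],[0,0,0.002,-0.004,-13,0,0],[0,0,0.003,-0.005,-21,0,0],[0,0,0.004,-0.005,-28,0,0],[0,0,0.005,-0.006,-34,0,0],[0,0,0.005,-0.006,-39,0,0],[0,0,0.006,-0.007,-44,0,0],[0,0,0.006,-0.007,-49,0,0],[0,0,0.006,-0.007,-54,0,0],[0,0,0.007,-0.008,-58,0,0],[0,0,0.007,-0.008,-62,0,0],[0,0,0.007,-0.008,-62,0,0],[0,0,0.007,-0.008,-62,0,0],[0,0,0.007,-0.008,-62,0,0],[0,0,0.007,-0.008,-62,0,0],[0,0,0.007,-0.008,-62,0,0]]'
python3 - <<'E'
from look import *
s=bot.read_state(); print(s["joint_positions"].round(1))
a,d=viewer.capture("scene"); b,_=viewer.capture("side")
print([(round(x["p"],2),np.round(x["xyz"],3).tolist()) for x in models.tip_of("scene","walnut1")])
print([(round(x["p"],2),np.round(x["xyz"],3).tolist()) for x in models.tip_of("side","walnut1")])
cv2.imwrite("pics/s4.png",np.hstack([cv2.resize(a[130:280,100:300],(400,300)),cv2.resize(b[100:250,200:400],(400,300))]))
E
```

```text
time_s: 12.92
position: [0.5808, -0.1763, 0.3322]
tcp_rot: [[-0.275, 0.453, 0.848], [0.961, 0.129, 0.243], [0.001, 0.882, -0.471]]
force: [-0.4, 0.2, -2.5]
opening: 0.181
grasp_force: 30.0
[ -52.4   19.9  114.7   82.5   55.8 -126.7]
[(0.2, [0.456, 0.487, 0.0])]
[]
```

View pics/s4.png

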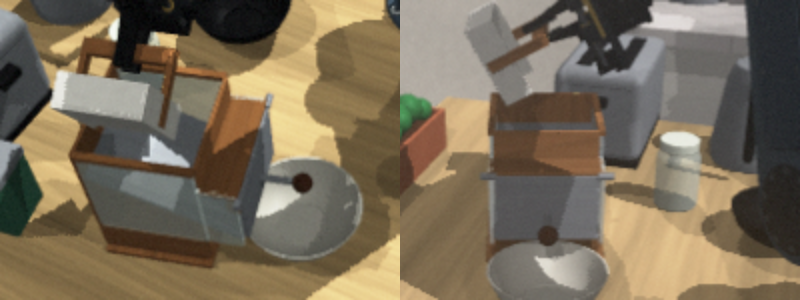

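The trug is tipped over the mouth, at (110,95) on the left and (495,50) on the right, and no nuts show on the worktop. I'll level it and check that it's empty.

```bash
python3 -m jog '[[0,0,-0.003,-0.002,8,0,0],[0,0,-0.005,-0.004,18,0,0],[0,0,-0.006,-0.006,28,0,0],[0,0,-0.007,-0.007,38,0,0],[0,0,-0.008,-0.008,48,0,0],[0,0,-0.008,-0.008,58,0,0],[0,0,-0.008,-0.008,62,0,0],[0,0,-0.008,-0.008,62,0,0]]'
python3 - <<'E'
from look import *
s=bot.read_state(); print(s["joint_positions"].round(1))
a,d=viewer.capture("scene"); b,_=viewer.capture("side")
print([(round(x["p"],2),np.round(x["xyz"],3).tolist()) for x in models.tip_of("scene","walnut1")])
print([(round(x["p"],2),np.round(x["xyz"],3).tolist()) for x in models.tip_of("side","walnut1")])
cv2.imwrite("pics/s5.png",np.hstack([cv2.resize(a[130:280,100:300],(400,300)),cv2.resize(b[100:250,200:400],(400,300))]))
print(rel([.507,.36,.325],Rdown(27.5),s),rel([.507,.36,.079],Rdown(27.5),s))
E
```

```text
time_s: 14.12
position: [0.5711, -0.1782, 0.3278]
tcp_rot: [[-0.277, 0.961, -0.003], [0.961, 0.277, 0.004], [0.004, -0.002, -1.0]]
force: [-0.5, 0.7, -1.6]
opening: 0.18
grasp_force: 30.0
[-28.1  23.   79.    0.1  78.2 -44.1]
[(0.6, [0.508, 0.001, 0.109])]
[]
(array([0.5349, 0.0873, 0.005 ]), array([ -0.09,  -0.26, -11.45])) (array([0.5338, 0.0878, 0.251 ]), array([ -0.09,  -0.26, -11.45]))
```

View pics/s5.png

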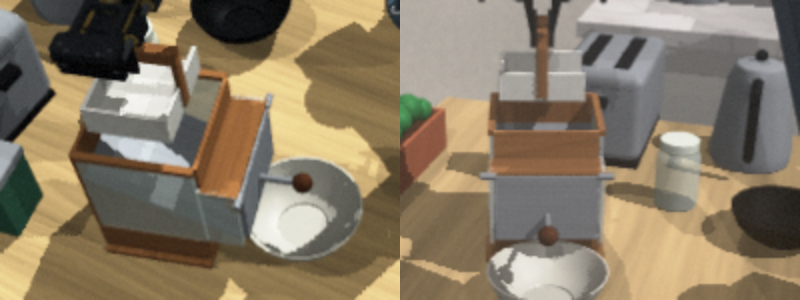

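Both views show the trug empty, at (140,100) and (540,75). No nuts are on the worktop or in the bowl. I'll take the trug back.

```bash
python3 -m jog '[[0,0.015,0.002,0,0,0,0],[0,0.055,0.009,0,0,0,-1],[0,0.11,0.018,0.001,0,0,-2.5],[0,0.17,0.028,0.002,0,0,-4],[0,0.23,0.038,0.003,0,0,-5.5],[0,0.29,0.047,0.003,0,0,-7],[0,0.35,0.057,0.004,0,0,-8.5],[0,0.41,0.067,0.01,0,0,-10],[0,0.465,0.076,0.03,0,0,-11],[0,0.505,0.083,0.065,0,0,-11.5],[0,0.525,0.086,0.11,0,0,-11.5],[0,0.534,0.088,0.155,0,0,-11.5],[0,0.534,0.088,0.195,0,0,-11.5],[0,0.534,0.088,0.225,0,0,-11.5],[0,0.534,0.088,0.24,0,-0.2,-11.5],[0,0.534,0.088,0.247,0,-0.2,-11.5],[0,0.534,0.088,0.251,0,-0.2,-11.5],[0,0.534,0.088,0.251,0,-0.2,-11.5]]'
```

```text
time_s: 16.58
position: [0.508, 0.3588, 0.0794]
tcp_rot: [[-0.461, 0.887, 0.0], [0.887, 0.461, -0.001], [-0.001, -0.0, -1.0]]
force: [-0.3, 0.8, -3.1]
opening: 0.184
grasp_force: 30.0
```

```bash
python3 -m jog '[[0,0,0,0.001,0,0,0],[0,0,0,0.0018,0,0,0],[0,0,0,0.0018,0,0,0]]'
```

```text
time_s: 16.95
position: [0.5075, 0.3586, 0.0769]
tcp_rot: [[-0.461, 0.887, -0.001], [0.887, 0.461, -0.002], [-0.001, -0.002, -1.0]]
force: [0.1, -0.1, -2.6]
opening: 0.179
grasp_force: 30.0
```

```bash
python3 -m jog '[[0,0,0,0.001,0,0,0],[0,0,0,0.002,0,0,0],[0,0,0,0.002,0,0,0]]'
```

```text
time_s: 17.32
position: [0.5076, 0.3585, 0.0763]
tcp_rot: [[-0.461, 0.887, -0.0], [0.887, 0.461, -0.002], [-0.001, -0.001, -1.0]]
force: [-2.5, -1.2, 8.1]
opening: 0.179
grasp_force: 30.0
```

```bash
python3 -m jog '[[0,0,0,-0.001,0,0,0],[0.6,0,0,-0.001,0,0,0],[1,0,0,-0.001,0,0,0],[1,0,0,-0.001,0,0,0],[1,0,0,-0.001,0,0,0],[1,0,0,-0.001,0,0,0],[1,0,0,-0.015,0,0,0],[1,0,0,-0.05,0,0,0],[1,0,0,-0.11,0,0,0],[1,0,0,-0.17,0,0,0],[1,0,0,-0.17,0,0,0]]'
python3 - <<'E'
from look import *
s=bot.read_state(); print(s["joint_positions"].round(1))
for c in ["scene","side"]:
    p,d=viewer.capture(c)
    for t in ["trug","trug_handle","flap_knob","flap_hinge","dispenser","hopper_mouth","bowl"]: print(c,t,[(round(x["p"],2),np.round(x["xyz"],4).tolist()) for x in models.tip_of(c,t)[:2]])
    P=cloud(c,np.ones(d.shape,bool),d)
    H=P[(np.hypot(P[:,0]-.51,P[:,1]-.002)<.03)&(P[:,2]>.09)&(P[:,2]<.14)]; print(len(H),H.mean(0).round(4),H.min(0).round(3),H.max(0).round(3))
    Q=P[(P[:,2]>.21)&(P[:,2]<.224)&(np.hypot(P[:,0]-.56,P[:,1]+.18)<.13)]; print(len(Q),rect(Q))
E
```

```text
time_s: 18.7
position: [0.511, 0.3606, 0.2521]
tcp_rot: [[-0.461, 0.887, 0.012], [0.887, 0.461, 0.004], [-0.002, 0.013, -1.0]]
force: [0.7, 0.0, -0.9]
opening: 0.999
grasp_force: 0.0
[25.  28.9 81.4 -0.1 69.  -2.4]
scene trug [(0.85, [0.5095, 0.3658, 0.001]), (0.67, [0.4548, 0.4867, 0.0008])]
scene trug_handle [(0.93, [0.5105, 0.356, 0.0842]), (0.22, [0.5116, 0.3675, -0.0012])]
scene flap_knob [(0.84, [0.5094, 0.0001, 0.1071])]
scene flap_hinge [(0.67, [0.5322, -0.0597, 0.1687])]
scene dispenser [(0.84, [0.5574, -0.1566, -0.0015])]
scene hopper_mouth [(0.8, [0.5602, -0.18, 0.2156])]
scene bowl [(0.97, [0.1989, -0.2886, 0.0008]), (0.82, [0.5151, -0.0094, 0.0003])]
108 [ 0.5162 -0.0011  0.1157] [ 0.502 -0.025  0.103] [0.526 0.014 0.125]
818 (array([ 564.2, -180.2]), array([171.3, 163. ]), 16.6)
side trug [(0.95, [0.5078, 0.3592, -0.0035]), (0.71, [0.5097, -0.0001, 0.111])]
side trug_handle [(0.84, [0.5095, 0.3599, 0.0865])]
side flap_knob [(0.68, [0.5106, 0.0011, 0.1089])]
side flap_hinge [(0.74, [0.53, -0.0617, 0.1694])]
side dispenser [(0.78, [0.5574, -0.1551, 0.0026]), (0.31, [0.5087, 0.357, 0.0878])]
side hopper_mouth []
side bowl [(0.94, [0.2035, -0.2916, 0.0037]), (0.6, [0.1835, 0.3076, -0.0004])]
26 [0.5005 0.0037 0.1135] [ 0.496 -0.005  0.098] [0.517 0.012 0.122]
388 (array([ 563.5, -180. ]), array([166. , 170.7]), 16.6)
```

Run:
```python
from look import *
s=bot.read_state()
T=np.linalg.inv(np.array(viewer.camera_info("wrist")["world_to_cam"])); print("cam in tool",(s["tcp_rot"].T@(T[:3,3]-s["position"])).round(3))
R=Rdown(16.4)
for p in ([.512,.03,.235],[.512,0,.20]): print(rel(p,R,s))
```

```text
cam in tool [ 0.081 -0.002 -0.152]
(array([-0.2938, -0.1478,  0.0103]), array([-0.11,  0.08, 11.06]))
(array([-0.3204, -0.1616,  0.0453]), array([-0.11,  0.08, 11.06]))
```

```bash
python3 -m jog '[[1,-0.03,-0.015,0,0,0,0],[1,-0.085,-0.043,0.002,0,0,3],[1,-0.14,-0.07,0.004,0,0,6],[1,-0.195,-0.098,0.006,0,0,9],[1,-0.25,-0.126,0.008,0,0,11],[1,-0.295,-0.149,0.015,0,0,11],[1,-0.32,-0.1616,0.04,0,0,11],[1,-0.32,-0.1616,0.045,0,0,11],[1,-0.32,-0.1616,0.045,0,0,11]]'
python3 - <<'E'
from look import *
s=bot.read_state(); print(s["joint_positions"].round(1))
inf=viewer.camera_info("wrist"); p,d=viewer.capture("wrist"); cv2.imwrite("pics/w6.png",p)
for t in ["flap_knob","flap_hinge"]: print(t,[(round(x["p"],2),np.round(x["xyz"],4).tolist()) for x in models.tip_of("wrist",t)[:2]])
P=cloud("wrist",np.ones(d.shape,bool),d,inf)
H=P[(np.hypot(P[:,0]-.512,P[:,1]-.0)<.022)&(P[:,2]>.10)&(P[:,2]<.13)]; print(len(H),H.mean(0).round(4),H.min(0).round(3),H.max(0).round(3))
H=H[:,:]; A=np.c_[2*H,np.ones(len(H))]; x=np.linalg.lstsq(A,(H**2).sum(1),rcond=None)[0]; print("sphere",x[:3],np.sqrt(x[3]+(x[:3]**2).sum()))
print(rel([.512,0,.102],Rdown(16.4),s))
E
```

```text
time_s: 20.62
position: [0.5116, 0.0008, 0.2003]
tcp_rot: [[-0.283, 0.959, -0.002], [0.959, 0.283, -0.001], [-0.001, -0.002, -1.0]]
force: [0.6, 0.9, 0.4]
opening: 0.999
grasp_force: 0.0
[-1.240e+01  2.420e+01  1.002e+02 -1.000e-01  5.570e+01 -2.880e+01]
flap_knob [(0.76, [0.514, 0.001, 0.1111])]
flap_hinge [(0.58, [0.5287, -0.0585, 0.1679])]
1387 [ 0.5084 -0.0011  0.1196] [ 0.495 -0.022  0.108] [0.522 0.012 0.127]
sphere [ 0.50907466 -0.00362947  0.10959059] 0.015352690466959484
(array([-0.0008,  0.0003,  0.0983]), array([-0.12,  0.04,  0.05]))
```

View pics/w6.png

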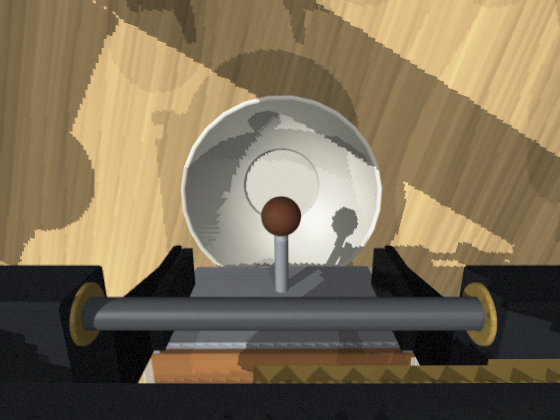

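The wrist view shows the knob at (281,216), centred between the fingers, with the bowl beneath it. I'll descend and pinch it.

```bash
python3 -m jog '[[1,-0.0008,0,0.02,0,0,0],[1,-0.0008,0,0.055,0,0,0],[1,-0.0008,0,0.085,0,0,0],[1,-0.0008,0,0.098,0,0,0],[1,-0.0008,0,0.098,0,0,0],[0,-0.0008,0,0.098,0,0,0],[0,-0.0008,0,0.098,0,0,0],[0,-0.0008,0,0.098,0,0,0],[0,-0.0008,0,0.098,0,0,0],[0,-0.0008,0,0.098,0,0,0],[0,-0.0008,0,0.098,0,0,0],[0,-0.0008,0,0.098,0,0,0],[0,-0.0008,0,0.098,0,0,0],[0,-0.0008,0,0.098,0,0,0]]'
python3 - <<'E'
from look import *
for f in range(0,50,5):
    a=np.radians(f-45); print(f, round(.0849*np.cos(a)-.06,4), -round(.0849*np.sin(a)+.06,4))
s=bot.read_state(); print(s["position"],s["force"],s["opening"],s["grasp_force"])
E
```

```text
time_s: 22.52
position: [0.5105, -0.0009, 0.1022]
tcp_rot: [[-0.284, 0.959, -0.004], [0.959, 0.284, -0.002], [-0.001, -0.005, -1.0]]
force: [-4.1, -2.8, 2.6]
opening: 0.305
grasp_force: 30.0
0 0.0 0.0
5 0.005 -0.0054
10 0.0095 -0.0113
15 0.0135 -0.0176
20 0.0169 -0.0241
25 0.0198 -0.031
30 0.022 -0.038
35 0.0236 -0.0453
40 0.0246 -0.0526
45 0.0249 -0.06
[ 0.51045958 -0.00092472  0.10223265] [-4.11955863 -2.75147513  2.61028157] 0.3050067311471819 29.984244983643293
```

```bash
python3 -m jog '[[0,0.0025,-0.0005,-0.0027,0,0,0],[0,0.005,-0.001,-0.0054,0,0,0],[0,0.0095,-0.001,-0.0113,0,0,0],[0,0.0135,-0.001,-0.0176,0,0,0],[0,0.0169,-0.001,-0.0241,0,0,0],[0,0.0198,-0.001,-0.031,0,0,0],[0,0.022,-0.001,-0.038,0,0,0],[0,0.0236,-0.001,-0.0453,0,0,0],[0,0.0246,-0.001,-0.0526,0,0,0],[0,0.0249,-0.001,-0.0565,0,0,0],[0,0.0249,-0.001,-0.06,0,0,0],[0,0.0249,-0.001,-0.06,0,0,0],[0,0.0249,-0.001,-0.06,0,0,0],[0,0.0249,-0.001,-0.06,0,0,0],[0,0.0249,-0.001,-0.06,0,0,0],[0,0.0249,-0.001,-0.06,0,0,0],[0,0.0249,-0.001,-0.06,0,0,0]]'
python3 - <<'E'
from look import *
s=bot.read_state(); print(s["position"],s["moment"])
ims=[]
for c in ["scene","side"]:
    p,d=viewer.capture(c); ims.append(p)
    for t in ["flap_knob","walnut1"]: print(c,t,[(round(x["p"],2),np.round(x["xyz"],4).tolist()) for x in models.tip_of(c,t)])
    P=cloud(c,np.ones(d.shape,bool),d); a=np.radians(16.5); q=P-[.530,-.060,.170]
    q=np.c_[q[:,0]*np.cos(a)+q[:,1]*np.sin(a),-q[:,0]*np.sin(a)+q[:,1]*np.cos(a),q[:,2]]
    m=(abs(q[:,0])<.068)&(abs(q[:,0])>.02)&(q[:,1]>.012)&(q[:,1]<.09)&(q[:,2]<-.0)&(q[:,2]>-.1); Q=q[m]
    Q=Q[abs(Q[:,1]+Q[:,2]-.004)<.02]
    if len(Q)>20: k=np.polyfit(Q[:,1],Q[:,2],1); print(c,len(Q),"flap deg",90+np.degrees(np.arctan(k[0])),k)
a,b=ims; cv2.imwrite("pics/s7.png",np.hstack([cv2.resize(a[130:280,140:340],(400,300)),cv2.resize(b[150:300,180:380],(400,300))]))
E
```

```text
time_s: 24.65
position: [0.5031, 0.0235, 0.1621]
tcp_rot: [[-0.283, 0.959, -0.003], [0.959, 0.283, -0.001], [-0.0, -0.003, -1.0]]
force: [-4.4, -1.5, -5.5]
opening: 0.3
grasp_force: 30.0
[0.50305493 0.02350567 0.16212677] [-0.10332953  0.64684951 -0.03065229]
scene flap_knob [(0.73, [0.5328, -0.0197, 0.0213]), (0.2, [0.362, 0.1613, -0.0021])]
scene walnut1 [(0.53, [0.5187, 0.0066, 0.0162]), (0.49, [0.4875, 0.0029, 0.0195]), (0.49, [0.5056, 0.0406, 0.0266]), (0.4, [0.5387, -0.0198, 0.0216])]
scene 540 flap deg 44.2930833614321 [-1.02498559  0.00608641]
side flap_knob [(0.87, [0.5044, 0.0247, 0.1676])]
side walnut1 [(0.49, [0.533, -0.0142, 0.0269]), (0.48, [0.4877, 0.0028, 0.0209]), (0.44, [0.5076, 0.0354, 0.029]), (0.42, [0.5072, -0.0203, 0.0178]), (0.37, [0.5197, 0.0059, 0.0247])]
side 1023 flap deg 44.52396296701266 [-1.01675643  0.00590097]
```

View pics/s7.png

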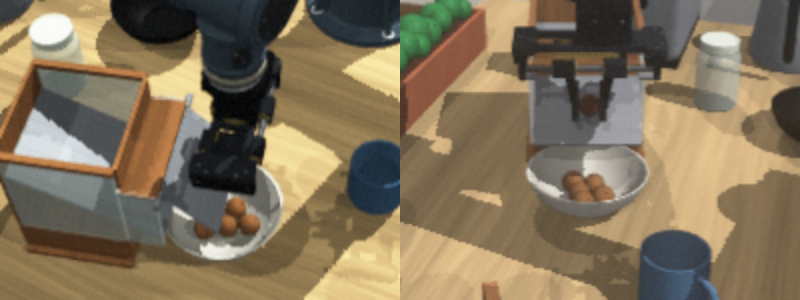

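The side view shows all five walnuts in the bowl at about (590,185), which matches five distinct detections. The flap measures about 44.4° from depth and 45° from the arm's travel. I'll settle, check for drift and hand in.

```bash
python3 -m jog '[[0,0,0,0,0,0,0],[0,0,0,-0.0003,0,0,0],[0,0,0,-0.0003,0,0,0],[0,0,0,-0.0003,0,0,0],[0,0,0,-0.0003,0,0,0],[0,0,0,-0.0003,0,0,0],[0,0,0,-0.0003,0,0,0],[0,0,0,-0.0003,0,0,0]]'
python3 - <<'E'
from look import *
p,d=viewer.capture("side")
for t in ["flap_knob","walnut1","trug"]: print(t,[(round(x["p"],2),np.round(x["xyz"],3).tolist()) for x in models.tip_of("side",t)])
print(bot.read_state()["position"]); print(workorder.hand_in())
E
```

```text
time_s: 25.95
position: [0.5031, 0.0235, 0.1624]
tcp_rot: [[-0.283, 0.959, -0.003], [0.959, 0.283, -0.001], [-0.0, -0.003, -1.0]]
force: [-5.3, -0.6, -5.5]
opening: 0.302
grasp_force: 30.0
flap_knob [(0.77, [0.502, 0.021, 0.17])]
walnut1 [(0.63, [0.487, 0.004, 0.019]), (0.61, [0.507, 0.036, 0.03]), (0.58, [0.532, -0.015, 0.026]), (0.41, [0.506, -0.022, 0.017]), (0.36, [0.523, 0.006, 0.025])]
trug [(0.85, [0.507, 0.357, -0.003])]
[0.50307002 0.02352293 0.16241325]
the job is handed in; nothing more can be done
None
```

Job handed in at about 26 s: all five walnuts are in the white bowl, the empty trug stands upright back where it started, and the arm is holding the flap steady at about 45 degrees.

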